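# Press a sample tablet through the guard window

## Task

With the fingertips, push the die slide of the guarded bench press along its track until it is fully home against its stop. Then reach down through the window of the guard, without touching the guard, and press the lever pad down until the ram bears firmly on the die; finish while holding it pressed down. Only push and press: do not pick anything up, and leave the things standing around where they are.

Things in the scene. Friction and masses are not known exactly. Their poses are not given: they have to be found in the camera images.
- press: Bench sample press, fixed. Origin: centre of its base plate (190 x 150 mm) at worktop height, straight below the ram; z up, +x to its back (lever pivot at x 75, z 62 mm), -y out along its track. The track (74 mm wide, top at z 12 mm) runs out to y = -235 mm between two rails (54 mm apart, tops at z 21 mm) that guide the slide; the stop is at its inner end.
- guard: Grey sheet-metal guard fixed over the press; origin and axes as the press. Top 5 mm thick, upper face at z = 100 mm, x -97 to 92, y -75 to 75 mm. Its one opening is the window over the pad: x -89 to -21, y -41 to 41 mm (68 x 82 mm). Posts and fence bars close the front and sides; the slide passes below the bars at -y. Not to be touched.
- pad: Black rubber pad on the front end of the lever, 32 (x) by 42 (y) by 7 mm. Origin: centre of its upper face; with the lever up at x -55, y 0, z 88 mm of the press, 12 mm below the guard's top. Pressed, it goes nearly straight down about 21 mm until the ram meets a die that is home.
- lever (a joint): Lever angle, rad: 0 up (at rest), grows as the pad goes down; pad 130 mm from the pivot. A spring returns it: about 2 N at the pad starts it, about 5 N just before the ram meets the die near 0.16 rad; there it stops solid, and a firm press is 10 to 20 N. With no die below it goes on to 0.26.
- ram: Round steel nose, 16 mm wide, under the middle of the lever, 75 mm in front of the pivot; it presses on the punch of the die. Origin: centre of the nose, about 5 mm above its lowest point.
- slide: Loose steel die slide on the track, 0.35 kg, 50 (x) by 175 (y) by 10 mm, die and punch (29 mm high) at the inner end, upright tab 50 wide, 12 thick, 40 mm high at the outer (-y) end. Origin: underside, on the die's axis; axes as the press. Starts 40 to 65 mm out; fully home (against the stop) at y = 0 of the press. Moves under 1 to 5 N, stays where left.
- push_face (a point): Centre of the outer face of the slide's tab, the face to push in +y of the press; 36 mm above the worktop, y = -145 mm in the frame of the slide.
- weight_20g: Bystander, leave alone: small white bottle-shaped calibration weight, 22 mm wide, 32 mm high. Origin: centre of its underside.
- jar_crumb: Bystander, leave alone: small screw-top jar, 50 mm wide, 65 mm high. Origin: centre of its underside.
- jar_cocoa: Bystander, leave alone: screw-top jar, 52 mm wide, 71 mm high. Origin: centre of its underside.
- beaker_250: Bystander, leave alone: empty clear beaker, 72 mm wide, 93 mm high. Origin: centre of its underside.
- dropper: Bystander, leave alone: small brown dropper bottle, 33 mm wide, 102 mm high. Origin: centre of its underside.
- petri_0: Bystander, leave alone: round petri dish, 89 mm wide, 14 mm high. Origin: centre of its underside.
- timer: Bystander, leave alone: small flat timer with three keys, 62 x 68 x 18 mm. Origin: centre of its underside.

How it is judged:
On the way, in this order (a step that is already met when the one before it is completed fails the run):
1. the slide is fully home, with the lever still up (y of slide in the frame of press above -0.004 m and value of joint lever below 0.05 rad), for 0.2 s.
2. the lever is pressed down so that the ram bears on the die (value of joint lever above 0.13 rad and contact force between ram and slide above 3 N), for 0.2 s.
At the end, for the whole second after the job is handed in: The slide is within 4 mm of fully home, the lever is down (0.13 to 0.21 rad) and still, the fingers press the pad with more than 3 N and the ram bears on the die with more than 3 N, all of it held through the last second (all of step 2 and y of slide in the frame of press above -0.004 m and value of joint lever below 0.21 rad and contact force between the fingers and pad above 3 N and velocity of joint lever below 0.05 rad/s); the arm keeps its last pose, push and grip.
It fails at once if the robot touches the guard (contact force between any of the fingers, the arm and guard above 0.5 N).
It fails at once if the slide is lifted or tipped out of its track (z of slide in the frame of press above 0.02 m or angle between slide's own z axis and vertical above 0.12 rad).
It fails at once if a bystander is moved by more than 15 mm, tipped or lifted (distance of any of weight_20g, jar_crumb, jar_cocoa, beaker_250, dropper, petri_0, timer from where it was at the start of the episode above 0.015 m or angle between any of weight_20g, jar_crumb, jar_cocoa, beaker_250, dropper, petri_0, timer's own z axis and vertical above 0.3 rad).
It also fails if it takes over 40 s, if anything falls off the work surface, if the arm or the gripper's body presses on something with over 40 N, if the wrist force passes 120 N, or if a joint passes its speed limit or range.

## Robot

A 7-joint arm with a two-finger parallel gripper is mounted at the origin on a cart in front of the work surface, level with it; the furniture and walls round the work are solid. World frame = base frame: x ahead of the robot, y to its left, z up, the work surface at z = 0. Lengths are in m, angles in rad, forces in N, time in s.
With the tool pointing down it reaches from about 0.425 to 0.925 m from the base axis. Payload 6.8 kg.
Tool frame: the origin (TCP) lies midway between the tips of the shut fingers; the grasp point (between the pads) lies bot.grip_point_offset behind it (bot.grip_point_offset is the distance from the TCP to the grasp point, in m); z points along the fingers, y is the line along which they close (so a half turn about z gives the same grasp; the last joint's range is limited). The gripper opens to 85 mm and grips with 20 to 120 N. Pads are 22 mm wide; open, the fingers measure 114 mm over their backs; the gripper's body (76 mm by 85 mm) begins 54 mm behind the grasp point. The pads swing forward as they close: fully open they stand 13 mm farther back than shut.
Start: joints at [-1.313, 0.477, 0.022, 1.555, -0.011, 1.109, -0.083], TCP at [0.241, 0.63, 0.231] pointing down, gripper open.
Joint ranges: [-2.96, 2.96], [-0.34, 2.1], [-1.41, 1.46], [0.24, 2.44], [-1.37, 4.51], [0.17, 1.92], [-2.96, 2.96]. Speed limits (rad/s): [2.39, 2.39, 3.14, 3.14, 3.14, 3.14, 3.14].

## Interface

Orientations are given as a unit quaternion [w, x, y, z].
In Python, from station import get_obs, cams, job, bot gives the robot as it stands.
- The arm moves only by the tool arm_command, never from a script. Its argument "rows" is a list that holds one entry, the list of rows, each a list of 5 numbers: the finger opening in mm, from 0 to 85.4, then the shift along the world's x, y, z in units of 60 mm (1.0 is 60 mm), then the turn about the world's z in units of 0.08 rad (1.0 is 0.08 rad). In form: [[[grip, x, y, z, turn], ...]]. A call has exactly 10 rows; each row shifts and turns the commanded pose from where the row before left it; what a row does not reach is not made up. A row lasts 1/8 s, in which the tool goes at most 62.5 mm and 10.7 degrees, less where a joint would pass 70% of its speed; a pose out of reach is approached as far as the arm can. A call with a number of a shift or a turn outside -1 to 1 is refused whole. A call with a gripper value outside its range is refused whole. The fingers move at their own pace and stop on an object; "newtons" is the grip in N (left out, the last holds). Time passes only in rows, so rows that do not move let the fingers close, or fill a call up. It gives the time, the measured TCP pose, the force, the opening and the grip force at its end, in the units of the state.
- get_obs(): the state, without advancing time (a new reading comes with each control period).
- cams.read_camera(name): name is "scene" or "side" or "wrist"; returns the picture (384x512x3 uint8, red, green, blue); there is no depth.
- cams.camera_params(name): a dict with "K" (3x3 intrinsics, pixels), "extrinsics" (4x4, takes a point from camera to world coordinates). Camera axes: x right, y down, z forward; pixel columns grow to the right and rows downward; lengths in m; the calibration is good to about 2 mm. A picture is of the moment at which its call begins: read the wrist's pose just before it. camera_params takes no time and is no camera call; for the wrist camera it gives the pose at the moment of the call.
- job.hand_in(): hands the job in; it is judged then, once.
The state is a dict: "t": time; "q": joint angles; "joint_vel": joint speeds; "joint_torque": joint torques, N m; "eef_pos": TCP position; "tool_rot": TCP orientation; "contact_force": force on the tool from outside, world axes, zero at the start; "torque": the same for the moment, N m; "gripper_width": opening from 0.0 (shut) to 1.0 (fully open); "grasp_force": force on a finger pad.
Only numpy, scipy, OpenCV 4.12 (cv2) and the standard library are available. Lean on these libraries where they do the work, as an engineer would, in place of code of your own. Each camera call takes 0.05 s, during which the arm holds its last target. There are 200 camera calls.

## Working session

There is one attempt and no reset: what is moved stays moved. The work goes in short steps, Python scripts to look and compute and a tool call to move; the robot and the scene stay as the last step left them, time stands still between calls to the robot, and variables do not carry over. Pictures are saved under pics/ and viewed, at most 10 in all, crops included, and the job is handed in when it is done.

Besides the shell and the picture viewer there is one more tool, called after "Request:" by a JSON object that holds its "fn" and its "kwargs", one argument or row to a line. arm_command: Moves the arm, as the interface text tells. Its arguments: {"type":"object","properties":{"rows":{"type":"array"},"newtons":{"type":"number"}},"required":["rows"]}

```bash
mkdir -p pics
python3 - <<'E'
from station import get_obs,cams,job,bot
import cv2,numpy as np
o=get_obs();print(o['t'],o['eef_pos'],o['tool_rot'],bot.grip_point_offset)
ims=[]
for n in ['scene','side']:
    im=cams.read_camera(n)[:,:,::-1];cv2.imwrite(f'pics/{n}0.png',im)
    p=cams.camera_params(n);print(n,np.round(p['K'],1).tolist(),np.round(p['extrinsics'],3).tolist())
    cv2.imwrite(f'pics/{n}0b.png',cv2.resize(im,(800,600),interpolation=cv2.INTER_CUBIC))
E
```

```text
0.0 [0.2412701  0.62979    0.23033617] [-1.04029020e-04  1.81898319e-01  9.83316939e-01 -8.88261006e-04] 0.0187
scene [[381.3, 0.0, 256.3], [0.0, 381.3, 195.0], [0.0, 0.0, 1.0]] [[0.701, -0.544, 0.461, 0.061], [-0.713, -0.52, 0.471, -0.46], [-0.016, -0.659, -0.752, 0.828], [0.0, 0.0, 0.0, 1.0]]
side [[412.9, 0.0, 255.7], [0.0, 412.9, 177.7], [0.0, 0.0, 1.0]] [[0.922, -0.253, 0.292, 0.171], [-0.386, -0.616, 0.687, -0.837], [0.006, -0.746, -0.666, 0.911], [0.0, 0.0, 0.0, 1.0]]
```

View pics/scene0b.png

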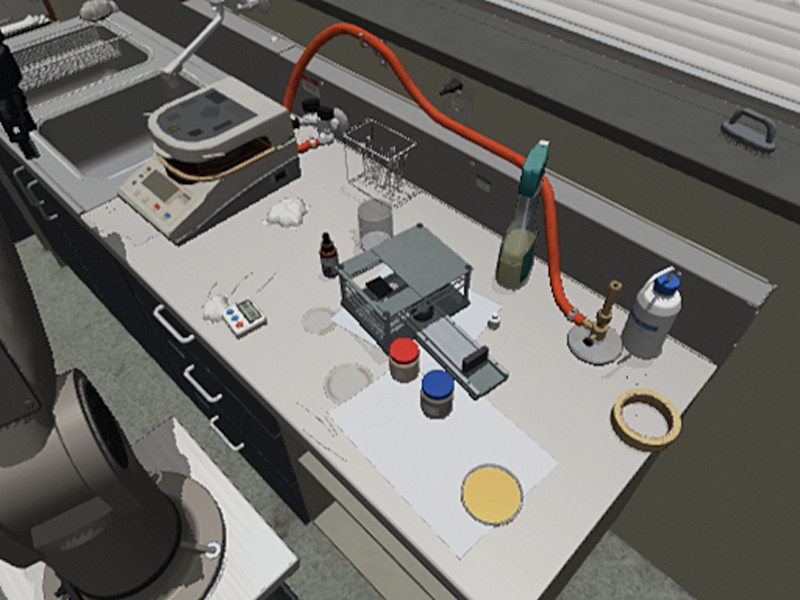

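View pics/side0b.png

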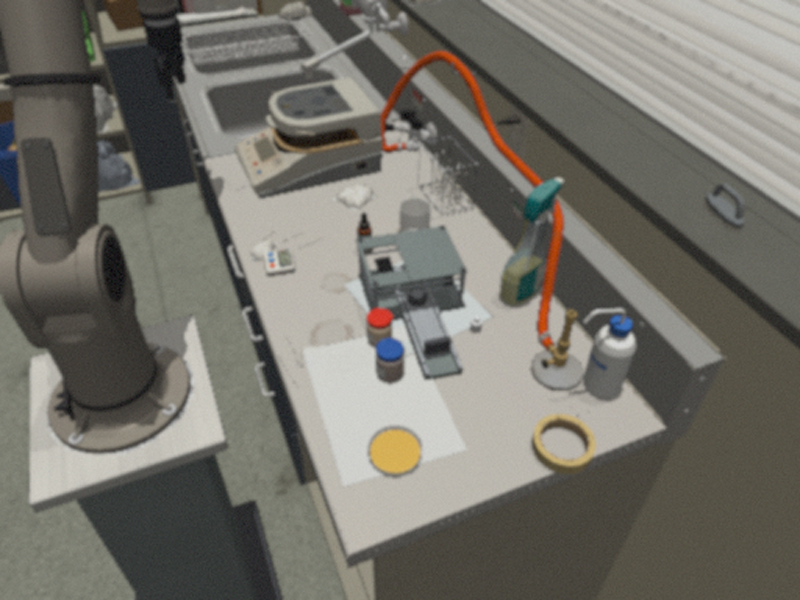

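The scene view shows the press at about (400,270) with its window and pad at (380,287). The tab is at (475,358), with the red jar at (404,355) and the blue jar at (437,390) beside the track. I'll enlarge both views to pick corners.

Run:
```python
import cv2,numpy as np
a=cv2.imread('pics/scene0.png')[135:260,205:335];b=cv2.imread('pics/side0.png')[135:245,215:315]
cv2.imwrite('pics/c1.png',cv2.resize(a,None,fx=4.8,fy=4.8,interpolation=cv2.INTER_CUBIC)[:600])
cv2.imwrite('pics/c2.png',cv2.resize(b,None,fx=5.4,fy=5.4,interpolation=cv2.INTER_CUBIC)[:600])
```

```text
(no output)
```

View pics/c1.png

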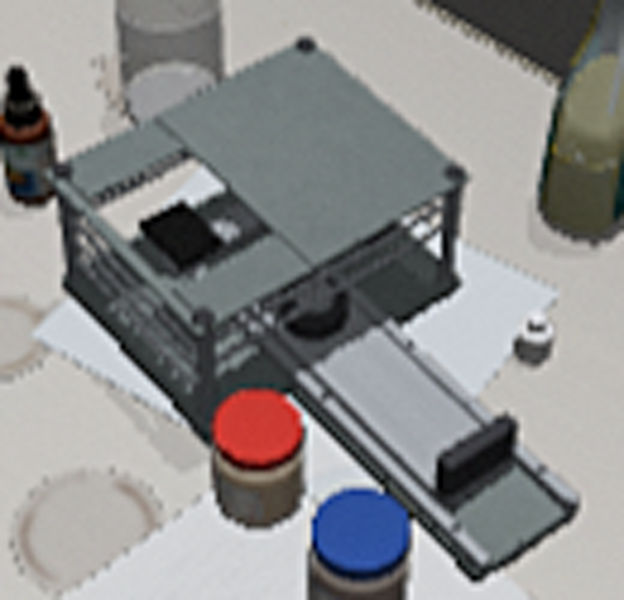

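View pics/c2.png

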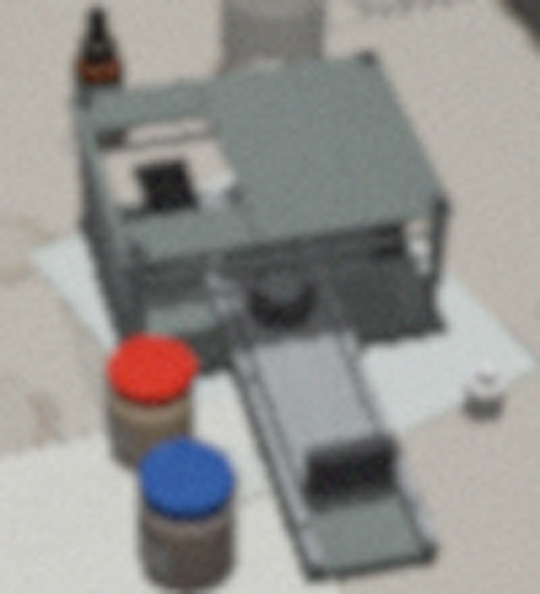

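The crops show the guard's top corners, window, pad, tab and jar lids clearly. Next I'll cast rays at the known heights and fit the press pose.

```bash
cat > h.py <<'E'
from station import get_obs,cams,job,bot
import numpy as np,cv2
def ray(n,uv,z,P=None):
    p=P or cams.camera_params(n);E=np.array(p['extrinsics']);uv=np.atleast_2d(uv).astype(float)
    d=np.c_[uv,np.ones(len(uv))]@np.linalg.inv(p['K']).T@E[:3,:3].T
    return (E[:3,3]+d*((z-E[2,3])/d[:,2])[:,None])[:,:2]
def fit(m,w):
    mc,wc=m.mean(0),w.mean(0);a,b=m-mc,w-wc
    th=np.arctan2((a[:,0]*b[:,1]-a[:,1]*b[:,0]).sum(),(a*b).sum())
    R=np.array([[np.cos(th),-np.sin(th)],[np.sin(th),np.cos(th)]]);t=wc-R@mc
    return R,t,th,np.linalg.norm(m@R.T+t-w,axis=1)
E
python3 - <<'E'
from h import *
G=np.array([[-97,75],[92,75],[92,-75],[-97,-75]])/1e3
W=np.array([[-89,41],[-21,41],[-21,-41],[-89,-41]])/1e3
c1=lambda p:np.array(p)/4.8+[205,135]; c2=lambda p:np.array(p)/5.4+[215,135]
res={}
for n,c,g,pad in [('scene',c1,[(62,172),(305,45),(457,175),(205,318)],[(138,226),(178,203),(222,238),(178,270)]),
              ('side',c2,[(80,97),(370,58),(443,205),(137,262)],[(137,165),(185,160),(198,205),(150,212)])]:
    w=ray(n,c(g),.1);R,t,th,r=fit(G,w);res[n]=(R,t)
    print(n,t.round(4),th.round(3),r.round(4),'pad mean world',ray(n,c(pad),.088).mean(0).round(4),'in press',((ray(n,c(pad),.088)-t)@R).round(4).tolist())
R,t=res['scene']
f=lambda uv,z:((ray('scene',c1(uv),z)-t)@R).round(4).tolist()
print('window',f([(95,197),(190,153),(275,235),(190,278)],.1))
print('tab top z.052',f([(437,465),(515,420)],.052),'track end',f([(480,575),(577,505)],.012))
R2,t2=res['side']
print('tab bottom z.022 ',f([(440,495),(515,450)],.022), 'side tab top',((ray('side',c2([(308,462),(395,440)]),.052)-t2)@R2).round(4).tolist())
for nm,u1,z in [('red lid',(258,425),.07),('blue lid',(362,528),.07),('weight',(535,325),.03)]: print(nm,f([u1],z),ray('scene',c1([u1]),z).round(3))
print('dropper',ray('scene',c1([(18,75)]),.1))
E
```

```text
scene [0.5755 0.0503] -0.152 [0.0104 0.01   0.0101 0.0109] pad mean world [0.5172 0.0579] in press [[-0.0733, 0.0174], [-0.0455, 0.0183], [-0.0418, -0.0183], [-0.0747, -0.0228]]
side [0.5742 0.0525] -0.146 [0.0065 0.0091 0.0092 0.0074] pad mean world [0.5184 0.0586] in press [[-0.069, 0.0194], [-0.0412, 0.0171], [-0.0434, -0.0229], [-0.0709, -0.0222]]
window [[-0.0855, 0.0404], [-0.0237, 0.0363], [-0.024, -0.0433], [-0.0787, -0.0404]]
tab top z.052 [[-0.0294, -0.1882], [0.0223, -0.1911]] track end [[-0.0367, -0.2346], [0.0335, -0.2332]]
tab bottom z.022  [[-0.0253, -0.1888], [0.0261, -0.191]] side tab top [[-0.0269, -0.1933], [0.0216, -0.1895]]
red lid [[-0.0954, -0.122]] [[ 0.463 -0.056]]
blue lid [[-0.0929, -0.2038]] [[ 0.453 -0.137]]
weight [[0.0897, -0.1369]] [[ 0.643 -0.099]]
dropper [[0.53325357 0.21026687]]
```

Both views agree. The press is at about (0.575, 0.051) with yaw −0.15, and the pad at about (0.519, 0.059). The tab's outer face is at press y ≈ −0.190, so the slide is about 45 mm out. First I'll rise, turn to line up with the press, and swing over behind the tab.

Request:
{"fn": "arm_command", "kwargs": {
  "rows": [
    [[0, 0, 0, 0.8, 0], [0, 0, 0, 0.8, 0], [0, 0.4, -0.75, 0, 0.34], [0, 0.4, -0.75, 0, 0.34], [0, 0.4, -0.75, 0, 0.34], [0, 0.4, -0.75, 0, 0.34], [0, 0.4, -0.75, 0, 0.34], [0, 0.4, -0.75, 0, 0.34], [0, 0.4, -0.75, 0, 0.34], [0, 0.4, -0.75, 0, 0.34]]
  ],
  "newtons": 60
}}

```text
t: 1.35
eef_pos: [0.4338, 0.2686, 0.3271]
tool_rot: [-0.0, 0.074, 0.997, -0.0]
contact_force: [1.3, 0.2, 0.0]
gripper_width: -0.001
grasp_force: 0.0
```

Request:
{"fn": "arm_command", "kwargs": {
  "rows": [
    [[0, 0.2, -0.83, 0, 0], [0, 0.2, -0.83, 0, 0], [0, 0.2, -0.83, 0, 0], [0, 0.2, -0.83, 0, 0], [0, 0.2, -0.83, 0, 0], [0, 0.2, -0.83, 0, 0], [0, 0.2, -0.83, 0, 0], [0, 0.2, -0.83, 0, 0], [0, 0.2, -0.83, 0, 0], [0, 0, 0, 0, 0]]
  ]
}}

```text
t: 2.6
eef_pos: [0.5407, -0.1826, 0.327]
tool_rot: [-0.0, 0.078, 0.997, -0.001]
contact_force: [-0.6, 0.6, 0.2]
gripper_width: 0.001
grasp_force: 0.0
```

Run:
```python
from h import *
p=cams.camera_params('wrist');im=cams.read_camera('wrist')[:,:,::-1];cv2.imwrite('pics/w1.png',im)
np.savez('pics/w1.npz',K=p['K'],E=p['extrinsics']);print(np.round(p['extrinsics'],3))
```

```text
[[ 0.155  0.935  0.319  0.458]
 [ 0.988 -0.146 -0.053 -0.168]
 [-0.003  0.323 -0.946  0.469]
 [ 0.     0.     0.     1.   ]]
```

View pics/w1.png

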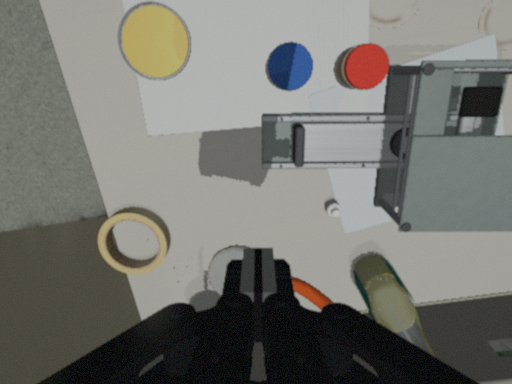

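The wrist view shows the tab at (298,145), the track end at (263,115)–(263,168), the blue lid at (290,66), the red lid at (366,66) and the pad at (481,102). I'll check these against the fit.

Run:
```python
from h import *
d=np.load('pics/w1.npz');P={'K':d['K'],'extrinsics':d['E']}
im=cv2.imread('pics/w1.png')
for nm,s,box,thr in [('tab',None,(285,115,312,175),50),('pad',None,(452,80,512,125),35)]:
    x0,y0,x1,y1=box;g=im[y0:y1,x0:x1].max(2);m=(g<thr).astype(np.uint8)
    n,l,st,c=cv2.connectedComponentsWithStats(m);k=1+st[1:,4].argmax()
    print(nm,st[k]+[x0,y0,0,0,0],c[k]+[x0,y0]); st_=st[k]
    q=np.array([[x0+st_[0],y0+st_[1]],[x0+st_[0]+st_[2],y0+st_[1]],[x0+st_[0]+st_[2],y0+st_[1]+st_[3]],[x0+st_[0],y0+st_[1]+st_[3]]])
    z=.052 if nm=='tab' else .088
    w=ray('',q,z,P);print(w.round(4).tolist(),ray('',[c[k]+[x0,y0]],z,P))
th=-.15;R=np.array([[np.cos(th),-np.sin(th)],[np.sin(th),np.cos(th)]]);t=np.array([.575,.051])
def f(uv,z):w=ray('',uv,z,P);return w.round(4).tolist(),((w-t)@R).round(4).tolist()
print('trackend',f([(263,115),(263,168)],.012));print('guard corners',f([(428,68),(406,227)],.1))
print('lids',f([(290,66)],.065),f([(370,66)],.068))
```

```text
tab [293 124   9  38 109] [294.43119266 139.08256881]
[[0.5167, -0.1358], [0.5183, -0.1252], [0.5645, -0.1305], [0.5628, -0.1415]] [[ 0.53486454 -0.13628287]]
pad [ 459   87   43   30 1004] [480.19920319 101.07270916]
[[0.5004, 0.039], [0.5074, 0.0837], [0.5391, 0.0859], [0.5319, 0.04]] [[0.51847542 0.06177648]]
trackend ([[0.5048, -0.1698], [0.5749, -0.1804]], [[-0.0364, -0.2288], [0.0345, -0.2288]])
guard corners ([[0.4757, 0.0012], [0.6482, -0.0237]], [[-0.0907, -0.0641], [0.0836, -0.0629]])
lids ([[0.4518, -0.1324]], [[-0.0944, -0.1997]]) ([[0.4654, -0.0465]], [[-0.0938, -0.1128]])
```

The wrist view agrees to within about 5 mm. Now I'll descend behind the tab.

Request:
{"fn": "arm_command", "kwargs": {
  "rows": [
    [[0, 0, 0, -0.8, 0], [0, 0, 0, -0.8, 0], [0, 0, 0, -0.8, 0], [0, 0, 0, -0.8, 0], [0, 0, 0, -0.6, 0], [0, 0, 0, -0.6, 0], [0, 0, 0, -0.3, 0], [0, 0, 0, -0.2, 0], [0, 0, 0, 0, 0], [0, 0, 0, 0, 0]]
  ]
}}

```text
t: 3.9
eef_pos: [0.5422, -0.178, 0.0344]
tool_rot: [0.001, 0.074, 0.997, -0.0]
contact_force: [0.5, 0.9, 0.0]
gripper_width: 0.0
grasp_force: 0.0
```

Request:
{"fn": "arm_command", "kwargs": {
  "rows": [
    [[0, 0.03, 0.2, 0, 0], [0, 0.03, 0.2, 0, 0], [0, 0.02, 0.1, 0, 0], [0, 0.02, 0.1, 0, 0], [0, 0.02, 0.1, 0, 0], [0, 0.02, 0.1, 0, 0], [0, 0.02, 0.1, 0, 0], [0, 0.02, 0.1, 0, 0], [0, 0.0, 0.0, 0, 0], [0, 0, 0, 0, 0]]
  ]
}}

```text
t: 5.15
eef_pos: [0.5521, -0.117, 0.033]
tool_rot: [-0.0, 0.074, 0.997, 0.0]
contact_force: [0.6, 0.3, 0.2]
gripper_width: -0.0
grasp_force: 0.0
```

Request:
{"fn": "arm_command", "kwargs": {
  "rows": [
    [[0, 0.01, 0.05, 0, 0], [0, 0.01, 0.05, 0, 0], [0, 0.01, 0.05, 0, 0], [0, 0, 0.05, 0, 0], [0, 0, 0, 0, 0], [0, 0, 0, 0, 0], [0, 0, 0, 0, 0], [0, 0, 0, 0, 0], [0, 0, 0, 0, 0], [0, 0, 0, 0, 0]]
  ]
}}

```text
t: 6.4
eef_pos: [0.5541, -0.1059, 0.0333]
tool_rot: [0.0, 0.074, 0.997, 0.0]
contact_force: [1.1, -0.1, 0.1]
gripper_width: 0.001
grasp_force: 0.0
```

Run:
```python
from h import *
im=np.hstack([cv2.resize(cams.read_camera(n)[a:b,c:d,::-1],(400,400),interpolation=cv2.INTER_CUBIC) for n,a,b,c,d in [('scene',135,260,210,335),('side',135,245,210,320)]])
cv2.imwrite('pics/s2.png',im)
```

```text
(no output)
```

View pics/s2.png

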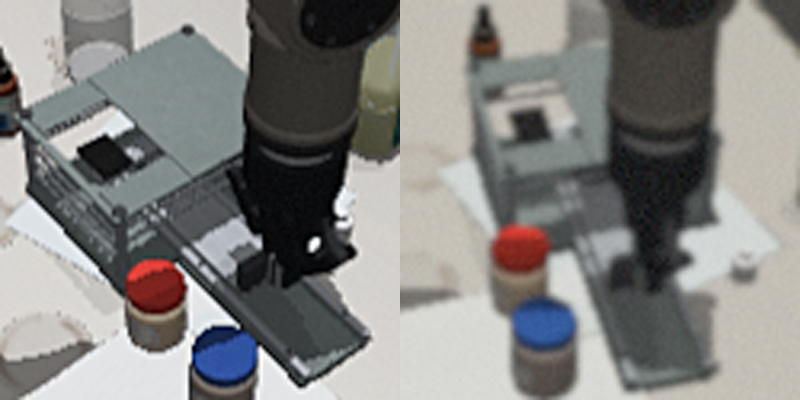

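Scene and side views: the fingers are behind the tab (tab at (245,262), finger at (275,262)) and the slide is moving in, with nothing disturbed. I'll keep pushing in small steps until the force rises.

Request:
{"fn": "arm_command", "kwargs": {
  "rows": [
    [[0, 0.01, 0.04, 0, 0], [0, 0.01, 0.04, 0, 0], [0, 0, 0.04, 0, 0], [0, 0, 0, 0, 0], [0, 0, 0, 0, 0], [0, 0, 0, 0, 0], [0, 0, 0, 0, 0], [0, 0, 0, 0, 0], [0, 0, 0, 0, 0], [0, 0, 0, 0, 0]]
  ]
}}

```text
t: 7.75
eef_pos: [0.5539, -0.1034, 0.0334]
tool_rot: [-0.0, 0.076, 0.997, -0.002]
contact_force: [-3.7, -11.7, 0.3]
gripper_width: 0.001
grasp_force: 5.8
```

Request:
{"fn": "arm_command", "kwargs": {
  "rows": [
    [[0, 0.0, 0.04, 0, 0], [0, 0, 0, 0, 0], [0, 0, 0, 0, 0], [0, 0, 0, 0, 0], [0, 0, 0, 0, 0], [0, 0, -0.1, 0, 0], [0, 0, -0.1, 0, 0], [0, 0, -0.2, 0, 0], [0, 0, -0.4, 0, 0], [0, 0, 0, 0, 0]]
  ]
}}

```text
t: 9.0
eef_pos: [0.5552, -0.1466, 0.0336]
tool_rot: [0.0, 0.076, 0.997, -0.001]
contact_force: [-0.4, 0.7, -0.4]
gripper_width: -0.0
grasp_force: 0.0
```

The slide was driven hard against its stop at about 12 N and I've backed off. Now I'll lift and move over the pad.

Request:
{"fn": "arm_command", "kwargs": {
  "rows": [
    [[0, 0, 0, 0.8, 0], [0, 0, 0, 0.9, 0], [0, 0, 0, 0.9, 0], [0, 0, 0, 0.9, 0], [0, -0.12, 0.7, 0, 0], [0, -0.12, 0.7, 0, 0], [0, -0.12, 0.7, 0, 0], [0, -0.12, 0.7, 0, 0], [0, -0.12, 0.64, 0, 0], [0, 0, 0, 0, 0]]
  ]
}}

```text
t: 10.25
eef_pos: [0.5183, 0.0668, 0.2431]
tool_rot: [-0.0, 0.07, 0.998, 0.001]
contact_force: [-0.9, -0.2, -0.2]
gripper_width: -0.001
grasp_force: 0.0
```

Run:
```python
from h import *
o=get_obs();print(o['eef_pos'])
a=cams.read_camera('scene')[135:260,205:335,::-1];p=cams.camera_params('wrist');b=cams.read_camera('wrist')[:,:,::-1]
np.savez('pics/w2.npz',K=p['K'],E=p['extrinsics']);cv2.imwrite('pics/w2.png',b)
cv2.imwrite('pics/s3.png',np.hstack([cv2.resize(a,(390,375)),cv2.resize(b,(410,308))[:308].copy() if 0 else cv2.copyMakeBorder(cv2.resize(b,(410,308)),0,67,0,0,0)]))
```

```text
[0.51833079 0.06679997 0.2431076 ]
```

View pics/s3.png

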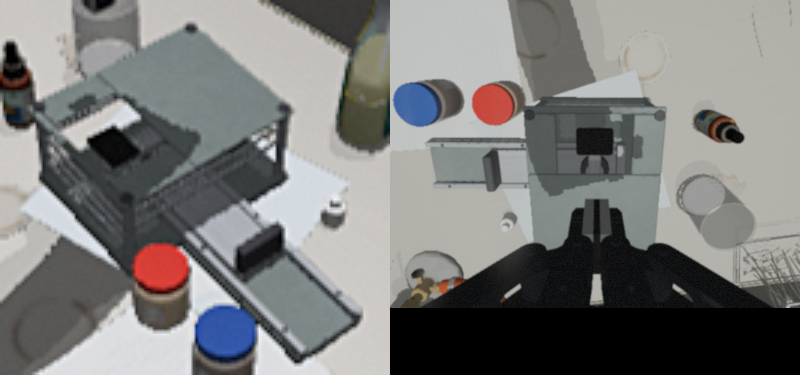

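The slide tab has moved well in, and the pad and window are both visible in the wrist picture (pad at about (257,176) in native pixels). I'll measure pad, window and tab there.

Run:
```python
from h import *
d=np.load('pics/w2.npz');P={'K':d['K'],'extrinsics':d['E']}
im=cv2.imread('pics/w2.png');x0,y0,x1,y1=225,150,290,197
m=(im[y0:y1,x0:x1].max(2)<35).astype(np.uint8)
n,l,st,c=cv2.connectedComponentsWithStats(m);k=1+st[1:,4].argmax();s=st[k];print(s,c[k])
a,b=s[0]+x0,s[1]+y0;q=[(a,b),(a+s[2],b),(a+s[2],b+s[3]),(a,b+s[3])]
w=ray('',q,.088,P);print('pad',w.round(4).tolist(),w.mean(0))
th=-.15;R=np.array([[np.cos(th),-np.sin(th)],[np.sin(th),np.cos(th)]]);t=np.array([.575,.053])
f=lambda uv,z:((ray('',uv,z,P)-t)@R).round(4).tolist()
sc=512/410;v=lambda x,y:((x-390)*sc,y*sc)
print('guard',f([v(537,107),v(655,103),v(657,248),v(530,175),v(660,175)],.1))
print('tabtop outer',f([v(485,150),v(485,188)],.052),'trackend',f([v(430,140),v(433,188)],.012))
big=cv2.resize(im[115:235,160:350],None,fx=4,fy=4,interpolation=cv2.INTER_CUBIC);cv2.imwrite('pics/w2c.png',big)
```

```text
[   8   10   45   33 1422] [30.11884669 25.67299578]
pad [[0.5011, 0.0461], [0.5068, 0.0853], [0.5373, 0.0815], [0.5314, 0.0409]] [0.51916756 0.0634558 ]
guard [[-0.0968, -0.0575], [-0.1016, 0.0639], [0.0757, 0.0796], [-0.0209, -0.0701], [-0.0218, 0.0754]]
tabtop outer [[-0.0346, -0.1371], [0.0184, -0.1436]] trackend [[-0.036, -0.2292], [0.0381, -0.2387]]
```

View pics/w2c.png

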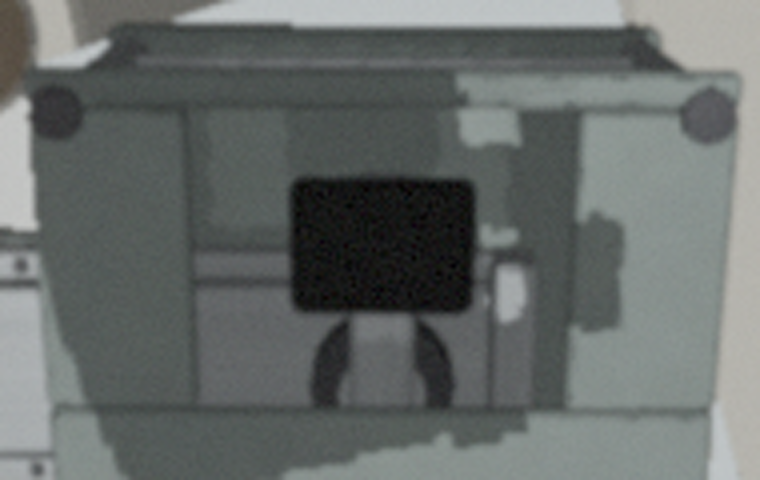

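The slide reads home (track end to tab about 93 mm, expected 90), and the stop force confirms it. The pad is centred in its window at about (0.519, 0.062). I'll correct y slightly and descend to just above the pad.

Request:
{"fn": "arm_command", "kwargs": {
  "rows": [
    [[0, 0, -0.08, -0.4, 0], [0, 0, 0, -0.6, 0], [0, 0, 0, -0.5, 0], [0, 0, 0, -0.3, 0], [0, 0, 0, -0.2, 0], [0, 0, 0, -0.2, 0], [0, 0, 0, -0.1, 0], [0, 0, 0, -0.1, 0], [0, 0, 0, 0, 0], [0, 0, 0, 0, 0]]
  ]
}}

```text
t: 11.6
eef_pos: [0.5195, 0.0574, 0.0996]
tool_rot: [0.0, 0.074, 0.997, 0.0]
contact_force: [0.3, 0.5, 0.4]
gripper_width: -0.004
grasp_force: 0.0
```

Request:
{"fn": "arm_command", "kwargs": {
  "rows": [
    [[0, 0, 0.05, 0, 0], [0, 0, 0, -0.1, 0], [0, 0, 0, -0.1, 0], [0, 0, 0, -0.1, 0], [0, 0, 0, -0.1, 0], [0, 0, 0, -0.08, 0], [0, 0, 0, -0.05, 0], [0, 0, 0, 0, 0], [0, 0, 0, 0, 0], [0, 0, 0, 0, 0]]
  ]
}}

```text
t: 12.85
eef_pos: [0.5183, 0.0604, 0.0675]
tool_rot: [-0.001, 0.074, 0.997, 0.0]
contact_force: [-6.5, 0.8, 7.9]
gripper_width: 0.002
grasp_force: 4.5
```

Request:
{"fn": "arm_command", "kwargs": {
  "rows": [
    [[0, -0.03, 0, -0.03, 0], [0, 0, 0, -0.03, 0], [0, 0, 0, -0.02, 0], [0, 0, 0, 0, 0], [0, 0, 0, 0, 0], [0, 0, 0, 0, 0], [0, 0, 0, 0, 0], [0, 0, 0, 0, 0], [0, 0, 0, 0, 0], [0, 0, 0, 0, 0]]
  ]
}}

```text
t: 14.1
eef_pos: [0.5183, 0.0605, 0.0656]
tool_rot: [0.001, 0.074, 0.997, 0.001]
contact_force: [-13.0, 0.5, 37.1]
gripper_width: -0.0
grasp_force: 19.9
```

The lever has reached its solid stop, at 37 N. I'll ease back to a firm press.

Request:
{"fn": "arm_command", "kwargs": {
  "rows": [
    [[0, 0, 0, 0.01, 0], [0, -0.01, 0, 0.01, 0], [0, 0, 0, 0.01, 0], [0, 0, 0, 0, 0], [0, 0, 0, 0, 0], [0, 0, 0, 0, 0], [0, 0, 0, 0, 0], [0, 0, 0, 0, 0], [0, 0, 0, 0, 0], [0, 0, 0, 0, 0]]
  ]
}}

```text
t: 15.35
eef_pos: [0.5182, 0.0605, 0.0663]
tool_rot: [0.001, 0.074, 0.997, 0.001]
contact_force: [-6.4, 0.6, 22.2]
gripper_width: 0.002
grasp_force: 11.7
```

Request:
{"fn": "arm_command", "kwargs": {
  "rows": [
    [[0, 0, 0, 0.01, 0], [0, 0, 0, 0, 0], [0, 0, 0, 0, 0], [0, 0, 0, 0, 0], [0, 0, 0, 0, 0], [0, 0, 0, 0, 0], [0, 0, 0, 0, 0], [0, 0, 0, 0, 0], [0, 0, 0, 0, 0], [0, 0, 0, 0, 0]]
  ]
}}

```text
t: 16.6
eef_pos: [0.5182, 0.0605, 0.0666]
tool_rot: [0.001, 0.074, 0.997, 0.001]
contact_force: [-5.7, 0.4, 17.0]
gripper_width: 0.001
grasp_force: 9.5
```

Run:
```python
from station import get_obs,job
o=get_obs();print(o['eef_pos'],o['contact_force'],o['joint_vel'])
if 10<o['contact_force'][2]<25: print(job.hand_in())
```

```text
[0.5182218  0.06046102 0.06662121] [-5.71268018  0.41067375 16.95237402] [ 1.47834794e-03 -2.36963642e-04 -4.30746728e-04 -6.85302737e-05
 -2.02418250e-03  9.48238045e-04  1.03989632e-03]
the job is handed in; nothing more can be done
None
```

I pushed the slide against its stop, pressed the lever pad down to its solid stop and handed the job in at 16.6 s while holding it at about 17 N (37 N at the peak); no verdict came back, and I saw no sign of touching the guard or moving a bystander.

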